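Pack up the glass-fittings station

ROBOT

A 6-joint arm with a two-finger parallel gripper is mounted at the origin on the work surface. World frame = base frame: x ahead of the robot, y to its left, z up, the work surface at z = 0. Lengths are in m, angles in rad, forces in N, time in s.
With the tool pointing down it reaches from about 0.35 to 0.975 m from the base axis. Payload 7.1 kg.
Tool frame: the origin (TCP) lies midway between the tips of the shut fingers; the grasp point (between the pads) lies 19 mm behind it; z points along the fingers, y is the line along which they close (so a half turn about z gives the same grasp; the last joint's range is limited). The gripper opens to 88 mm and grips with 3 to 60 N. Pads are 20 mm wide; open, the fingers measure 115 mm over their backs; the gripper's body (75 mm by 178 mm) begins 61 mm behind the grasp point.
Start: joints at [1.261, 0.423, 1.63, -0, 1.089, -0.019], TCP at [0.179, 0.599, 0.201] pointing down, gripper open.
Joint ranges: [-3, 3], [-0.9, 2.11], [0.09, 2.58], [-1.31, 4.45], [0.11, 2.69], [-2.54, 2.54]. Speed limits (rad/s): [2.39, 2.39, 3.01, 3.14, 3.14, 3.14].

INTERFACE

Orientations are given as a unit quaternion [w, x, y, z].
In Python, from station import move_pose, movel, movej, command_gripper, wait, inverse_kinematics, read_camera, camera_info, MotionError, job_done, get_time, get_joint_pos, get_qvel, get_effort, get_tcp_pos, get_ee_rot, get_ft_force, get_ft_torque, get_grip_width, get_finger_force gives the robot as it stands. Calls block until the motion is done:
- move_pose(position, orientation): joint-space move of the TCP to a pose.
- movel(position, frame=None, v=0.15, until_force=None): straight line of the TCP; frame=None keeps the orientation; v is the mean speed in m/s. With until_force (N) it stops when the force on the tool has changed by that much, and returns True; else False.
- movej(angles): joint-space move.
- command_gripper(opening): opening from 0.0 (shut) to 1.0 (fully open); the grip force is fixed at half the most; returns when the fingers have stopped.
- wait(seconds).
- inverse_kinematics(position, orientation): joint angles nearest the present ones, or None.
- read_camera(name): name is "side" or "top"; returns the picture (480x640x3 uint8, red, green, blue); there is no depth.
- camera_info(name): a dict with "intrinsics" (3x3 intrinsics, pixels), "T" (4x4, takes a point from camera to world coordinates). Camera axes: x right, y up, looking along -z (the intrinsics and any distortion apply to the point x, -y, -z); pixel columns grow to the right and rows downward; lengths in m; the calibration is good to about 2 mm. A picture is of the moment at which its call begins. camera_info takes no time and is no camera call.
A pose or a line that the arm cannot do raises MotionError and nothing moves.
- job_done(): hands the job in; it is judged then, once.
Readings, each from a call of its own:
- get_time(): time.
- get_joint_pos(): joint angles.
- get_qvel(): joint speeds.
- get_effort(): joint torques, N m.
- get_tcp_pos(): TCP position.
- get_ee_rot(): TCP orientation.
- get_ft_force(): force on the tool from outside, world axes, zero at the start.
- get_ft_torque(): the same for the moment, N m.
- get_grip_width(): opening from 0.0 (shut) to 1.0 (fully open).
- get_finger_force(): force on a finger pad.
Only numpy, scipy, OpenCV 4.12 (cv2) and the standard library are available. Lean on these libraries where they do the work, as an engineer would, in place of code of your own. Each camera call takes 0.05 s, during which the arm holds its last target. There are 200 camera calls.

TASK

Pack the loose glass fittings on the bench away into the dark-blue fittings station. First slide its flat top cover fully open and pull its sloped front flap all the way down; put every rectangular glass clamp in the well under the cover and every round standoff in the chamber behind the flap. Only when everything is in, push the flap back up until it is shut and then, last of all, slide the cover fully home; leave the other things on the bench where they are.

Things in the scene. Friction and masses are not known exactly. Their poses are not given: they have to be found in the camera images.
- station: fixed dark-blue steel box, origin under its centre; own x from its sloped front (-130 mm, facing about world +y) to its back (+110), own y along its width (-190 to +190). Flat deck 110 mm high at x -20 to +110, rails on it to 118. At y < 0: the well in the deck under the sliding cover and, before it, the chamber under the flap, 10 mm wall between; the y > 0 half is solid, the cover slides over it
- well (a point): centre of the well's floor, 55 mm above the bench and 55 mm below the deck; axes as the station's. The well is 110 mm along the station's x by 165 mm along its y inside, walls 10 mm thick, open on top
- chamber (a point): centre of the chamber's floor, 35 mm above the bench; axes as the station's. The chamber is 100 mm along the station's x by 165 mm along its y inside; at the front a lip 21 mm above the floor, at the back the wall up to the deck (75 mm above the floor)
- cover (a joint): the aluminium top cover (118 x 177 x 8 mm) sliding along the station's +y to open: 0 fully home over the well, 0.17 m fully open at its stop; about 1.5 N of friction plus 4 N per m/s, stays where it is left. It starts home or up to 40 mm open
- cover_grip (a point): centre of the black grip ridge on the cover: 44 mm along the station's x, 12 mm thick along its y (the sliding direction), 22 mm high, its centre 11 mm above the cover's top face
- flap (a joint): steel front flap 116 long, 172 wide, 6 thick, 0.25 kg, hinged at its lower edge. 0 = shut, lying on the slope 0.445 rad above level and leaning back; grows as the free edge swings up and over to the front; 2.17 = fully down at its stop, sticking out in front 30 deg above level. Falls slowly to the side of upright (1.13 rad) it is on; about 1.5 N at the bar
- flap_hinge (a point): middle of the flap's hinge line, which runs along the station's y, 60 mm above the bench; axes as the station's
- flap_bar (a point): middle of the flap's handle: round steel bar 10 mm thick, 120 long along the station's y, 36 mm beyond the free edge (open gap between, an arm at each end): 152 mm along the flap from the hinge and 14 mm outwards of it. Shut: 138 mm above the bench, over the front of the cover; down: 124 mm above the bench, 264 mm in front of the station's origin. It can turn in the fingers
- clamp1: aluminium glass clamp, rectangular, 46 (own x) x 36 (own y) x 30 high, 10 mm slot open at its +x end; origin at the centre of its underside; 0.11 kg. May be absent (None from the start)
- clamp2: aluminium glass clamp, rectangular, 46 (own x) x 36 (own y) x 30 high, 10 mm slot open at its +x end; origin at the centre of its underside; 0.11 kg. May be absent (None from the start)
- clamp3: aluminium glass clamp, rectangular, 46 (own x) x 36 (own y) x 30 high, 10 mm slot open at its +x end; origin at the centre of its underside; 0.11 kg. May be absent (None from the start)
- standoff1: round aluminium standoff, 40 across, 32 high, standing; origin at the centre of its underside; 0.13 kg. May be absent (None from the start)
- standoff2: round aluminium standoff, 40 across, 32 high, standing; origin at the centre of its underside; 0.13 kg. May be absent (None from the start)
- packer: plywood packer 80 x 35 x 20 lying among the fittings (mm); not part of the job, to be left alone
- glue: standing glue bottle, 44 across, 120 high (mm); not part of the job, to be left alone
- tape: ring of tape 90 across, 24 high (mm); not part of the job, to be left alone
- cartridge: green sealant cartridge lying, 48 across, 210 long (mm); not part of the job, to be left alone
Not all that is in view belongs to the job. What is shaped like the clamp2 but purple or red is not meant.

How it is judged:
On the way, in this order (a step that is already met when the one before it is completed fails the run):
1. the cover is slid open (at least 150 mm) and the flap is down (past 2.0 rad), both at once (value of joint cover above 0.15 m and value of joint flap above 2 rad), for 0.2 s.
2. every clamp lies in the well and every standoff in the chamber, with the cover open and the flap down (x of clamp1 in the frame of well between -0.055 and 0.055 m and y of clamp1 in the frame of well between -0.0825 and 0.0825 m and z of clamp1 in the frame of well between -0.01 and 0.025 m and x of clamp2 in the frame of well between -0.055 and 0.055 m and y of clamp2 in the frame of well between -0.0825 and 0.0825 m and z of clamp2 in the frame of well between -0.01 and 0.025 m and x of clamp3 in the frame of well between -0.055 and 0.055 m and y of clamp3 in the frame of well between -0.0825 and 0.0825 m and z of clamp3 in the frame of well between -0.01 and 0.025 m and x of standoff1 in the frame of chamber between -0.05 and 0.05 m and y of standoff1 in the frame of chamber between -0.0825 and 0.0825 m and z of standoff1 in the frame of chamber between -0.01 and 0.035 m and x of standoff2 in the frame of chamber between -0.05 and 0.05 m and y of standoff2 in the frame of chamber between -0.0825 and 0.0825 m and z of standoff2 in the frame of chamber between -0.01 and 0.035 m and value of joint cover above 0.1 m and value of joint flap above 1.5 rad), for 0.2 s.
3. the flap is shut (within 0.06 rad) while the cover is still open (value of joint flap below 0.06 rad and value of joint cover above 0.08 m), for 0.2 s.
4. the cover is fully home (within 5 mm) (value of joint cover below 0.005 m and value of joint flap below 0.06 rad), for 0.2 s.
At the end, for the whole second after the job is handed in: every clamp present is in the well and every standoff present in the chamber (inside their walls, none stacked on another), all at rest; the flap is shut within 0.06 rad and the cover home within 5 mm (all of step 4 and x of clamp1 in the frame of well between -0.055 and 0.055 m and y of clamp1 in the frame of well between -0.0825 and 0.0825 m and z of clamp1 in the frame of well between -0.01 and 0.025 m and x of clamp2 in the frame of well between -0.055 and 0.055 m and y of clamp2 in the frame of well between -0.0825 and 0.0825 m and z of clamp2 in the frame of well between -0.01 and 0.025 m and x of clamp3 in the frame of well between -0.055 and 0.055 m and y of clamp3 in the frame of well between -0.0825 and 0.0825 m and z of clamp3 in the frame of well between -0.01 and 0.025 m and x of standoff1 in the frame of chamber between -0.05 and 0.05 m and y of standoff1 in the frame of chamber between -0.0825 and 0.0825 m and z of standoff1 in the frame of chamber between -0.01 and 0.035 m and x of standoff2 in the frame of chamber between -0.05 and 0.05 m and y of standoff2 in the frame of chamber between -0.0825 and 0.0825 m and z of standoff2 in the frame of chamber between -0.01 and 0.035 m and linear speed of each of clamp1, clamp2, clamp3, standoff1, standoff2 below 0.02 m/s); the robot touches nothing.
It fails at once if one of the other things on the bench (packer, glue, tape, cartridge) is pushed more than 40 mm from its place (distance of any of packer, glue, tape, cartridge from where it was at the start of the episode above 0.04 m).
Of clamp1, clamp2, clamp3 only 2 to 3 are there at a start; the rules pass over those that are not, and their reading is None.
Of standoff1, standoff2 only 1 to 2 are there at a start; the rules pass over those that are not, and their reading is None.
At some moment in a run one of clamp1, clamp2, clamp3, standoff1, standoff2 may be knocked a few centimetres aside while the robot is not near it.
Once in a run the grip may slacken for a moment while it holds something.
It also fails if it takes over 210 s, if anything falls off the work surface, if the arm or the gripper's body presses on something with over 40 N, if the wrist force passes 120 N, or if a joint passes its speed limit or range.

## Working session

There is one attempt and no reset: what is moved stays moved. The work goes in short steps, each a Python script; the robot and the scene stay as the last script left them, time stands still between calls to the robot, and variables do not carry over. Pictures are saved under pics/ and viewed, at most 14 in all, crops included, and the job is handed in when it is done.

```bash
ls; mkdir -p pics
python3 - <<'E'
from station import *
import cv2
for n in("top","side"):
    cv2.imwrite(f"pics/{n}0.png",read_camera(n)[:,:,::-1])
    i=camera_info(n);print(n,i)
print(get_time())
E
```

```text
pics
top {'intrinsics': array([[459.61306704,   0.        , 314.91278047],
       [  0.        , 459.61306704, 244.99062961],
       [  0.        ,   0.        ,   1.        ]]), 'T': array([[-0.00179838,  0.98177652, -0.19003059,  0.33753043],
       [-0.9994437 , -0.00809316, -0.03235426,  0.06590973],
       [-0.0333026 ,  0.18986669,  0.98124491,  0.94276362],
       [ 0.        ,  0.        ,  0.        ,  1.        ]])}
side {'intrinsics': array([[521.63593992,   0.        , 316.89573091],
       [  0.        , 521.63593992, 241.46795124],
       [  0.        ,   0.        ,   1.        ]]), 'T': array([[-0.96861116,  0.13320148, -0.20988039,  0.29783688],
       [-0.24852615, -0.50121109,  0.82886802,  0.84715241],
       [ 0.00521207,  0.85501159,  0.5185827 ,  0.60374241],
       [ 0.        ,  0.        ,  0.        ,  1.        ]])}
0.1
```

View pics/top0.png

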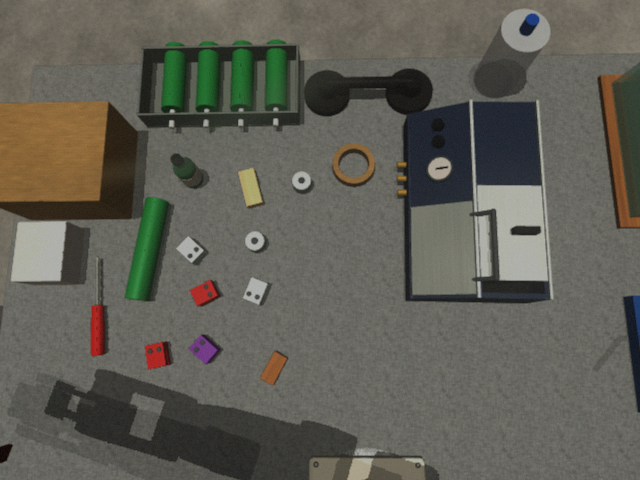

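View pics/side0.png

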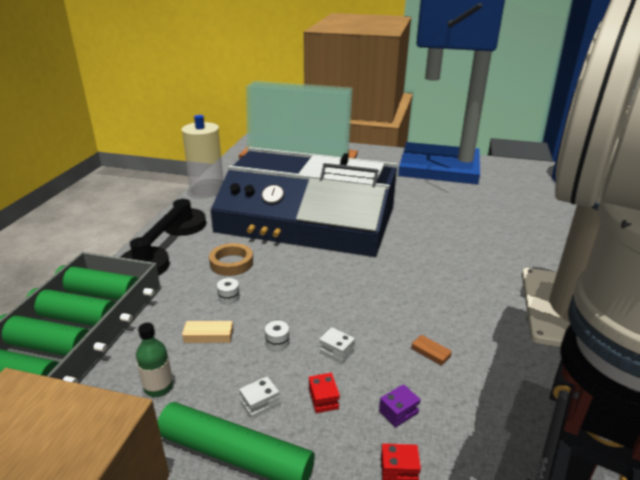

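```bash
cat > h.py <<'E'
import numpy as np, cv2
from station import *
CI={n:camera_info(n) for n in("top","side")}
def ray(n,u,v):
    K=CI[n]["intrinsics"];T=CI[n]["T"]
    d=np.array([(u-K[0,2])/K[0,0],-(v-K[1,2])/K[1,1],-1.])
    d=T[:3,:3]@d; return T[:3,3],d/np.linalg.norm(d)
def plane(n,u,v,z):
    o,d=ray(n,u,v); return o+d*(z-o[2])/d[2]
def tri(a,b):
    """pixel a in top, b in side -> point, gap"""
    o,d=ray("top",*a);p,e=ray("side",*b)
    s,t=np.linalg.lstsq(np.c_[d,-e],p-o,rcond=None)[0]
    A,B=o+s*d,p+t*e
    return (A+B)/2,np.linalg.norm(A-B)
def proj(n,P):
    K=CI[n]["intrinsics"];T=CI[n]["T"]
    c=T[:3,:3].T@(np.asarray(P)-T[:3,3]); return np.array([K[0,2]-K[0,0]*c[0]/c[2],K[1,2]+K[1,1]*c[1]/c[2]])
def white(n,img,roi,thr=150,amin=40):
    h=cv2.cvtColor(img,cv2.COLOR_RGB2HSV); m=((h[:,:,2]>thr)&(h[:,:,1]<50)).astype(np.uint8)
    k=np.zeros_like(m);k[roi[1]:roi[3],roi[0]:roi[2]]=1
    cs,_=cv2.findContours(m*k,cv2.RETR_EXTERNAL,cv2.CHAIN_APPROX_NONE)
    return [c for c in cs if cv2.contourArea(c)>amin]
E
python3 - <<'E'
from h import *
I={n:cv2.imread(f"pics/{n}0.png")[:,:,::-1].copy() for n in("top","side")}
for n,r in(("top",(140,150,330,400)),("side",(200,270,480,430))):
  for thr in (130,150,170):
    for c in white(n,I[n],r,thr,20):
        print(n,thr,cv2.contourArea(c),np.round(cv2.minAreaRect(c)[0],1),np.round(cv2.minAreaRect(c)[1],1),cv2.minAreaRect(c)[2],cv2.boundingRect(c))
f=lambda n,x0,y0,w,h,k:cv2.resize(I[n][y0:y0+h,x0:x0+w],None,fx=k,fy=k,interpolation=cv2.INTER_CUBIC)
cv2.imwrite("pics/st_top.png",f("top",395,90,165,220,2.7)[:,:,::-1])
cv2.imwrite("pics/st_side.png",f("side",200,140,210,120,3.8)[:,:,::-1])
a=f("top",165,165,150,140,2.6);b=f("side",200,270,160,146,2.5)
cv2.imwrite("pics/parts.png",np.hstack([a[:364],b[:364]])[:,:,::-1])
E
```

```text
top 130 373.5 [254.4 290.4] [17.5 23.4] 21.801406860351562 (243, 277, 24, 28)
top 130 347.5 [189.3 248.8] [21.2 17.7] 45.0 (176, 236, 27, 27)
top 130 259.5 [254. 240.] [18. 18.] 90.0 (245, 231, 19, 19)
top 130 240.0 [301.  179.5] [17. 18.] 90.0 (292, 171, 19, 18)
top 150 334.0 [254.6 290.4] [16.7 21.9] 21.801410675048828 (243, 278, 24, 26)
top 150 331.5 [189.3 249.2] [20.5 17. ] 45.0 (177, 237, 26, 25)
top 150 235.0 [254.  240.5] [17. 18.] 90.0 (245, 232, 19, 18)
top 150 218.0 [300.5 180. ] [16. 17.] 90.0 (292, 172, 18, 17)
top 170 213.0 [254.8 290.5] [15.8 21.3] 22.380136489868164 (244, 278, 23, 26)
top 170 201.0 [189.5 249. ] [19.1 16.3] 45.0 (177, 237, 26, 25)
top 170 204.5 [254. 240.] [16. 16.] 90.0 (246, 232, 17, 17)
top 170 192.0 [301. 180.] [15.6 15.6] 45.0 (293, 172, 17, 17)
side 130 42742.0 [339.5 349.5] [159. 279.] 90.0 (200, 270, 280, 160)
side 150 148.0 [266.9 421.2] [13.9 28. ] 83.9909896850586 (253, 414, 29, 16)
side 150 24.0 [368.2 414.1] [4.9 7.2] 26.56505012512207 (365, 411, 7, 8)
side 150 33.5 [450.7 411.9] [ 7.9 11.4] 71.56505584716797 (444, 410, 14, 8)
side 150 32
[... 1440 characters left out ...]

side 150 307.0 [226.9 358. ] [21.5 43.3] 71.56505584716797 (204, 342, 46, 29)
side 150 28.5 [440.8 338.7] [10.3  9.3] 30.963756561279297 (434, 334, 11, 12)
side 150 43.5 [456.5 309. ] [ 8. 13.] 90.0 (450, 305, 14, 9)
side 150 26.5 [468.5 273.5] [7. 7.] 90.0 (465, 270, 8, 8)
side 150 14566.5 [339.5 325.5] [111. 279.] 90.0 (200, 270, 280, 112)
side 150 535.0 [225.9 282.2] [52.9 21.6] 4.39870548248291 (200, 270, 54, 23)
side 170 598.5 [258.6 389.7] [20.2 34.9] 64.98310852050781 (239, 376, 40, 29)
side 170 424.0 [336.5 337.9] [31.7 17.1] 25.201122283935547 (319, 327, 36, 23)
side 170 300.5 [276. 328.] [16. 24.] 90.0 (264, 320, 25, 17)
side 170 211.5 [227. 284.] [12. 22.] 90.0 (216, 278, 23, 13)
```

View pics/st_top.png

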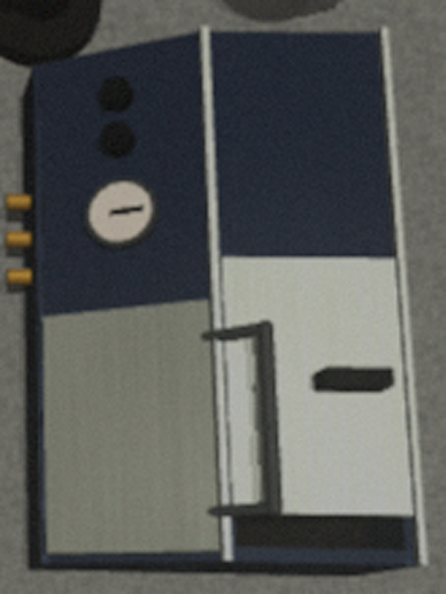

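View pics/st_side.png

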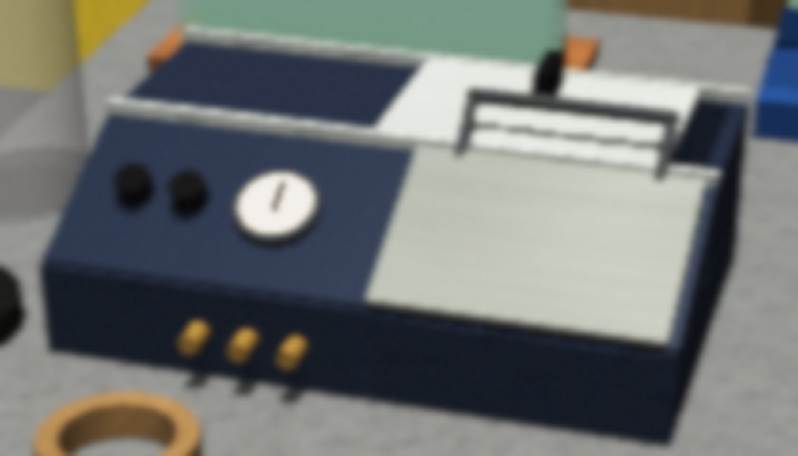

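View pics/parts.png

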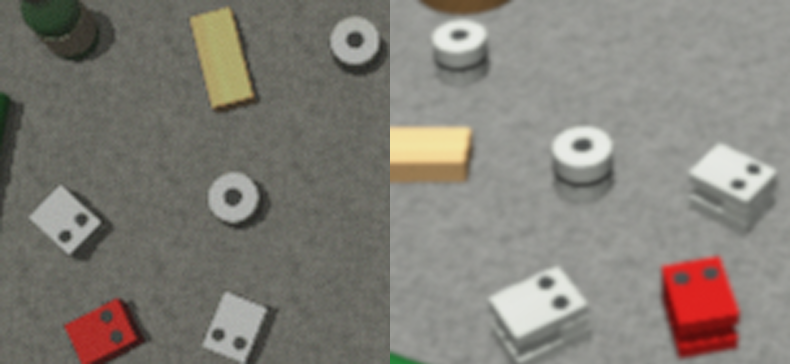

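Run:
```python
from h import *
np.set_printoptions(precision=4,suppress=True)
for k,a,b in (("so_a",(301,180.2),(227.2,284)),("so_b",(254.3,240.5),(276.4,328.2)),("cl_a",(189.4,249),(258.6,389.7)),("cl_b",(254.7,290.5),(336.5,337.9))):
    print(k,*tri(a,b))
T=lambda x,y:(x/2.7+394.8,y/2.7+89.8)
S=lambda x,y:(x/3.8+199.9,y/3.8+139.9)
P={}
for k,a,b in (("frailL",(205,27),(112,102)),("frailR",(228,560),(716,175)),("brailL",(384,28),(190,33)),("brailR",(424,563),(746,93)),
 ("barL",(269,322),(470,93)),("barR",(276,515),(676,118)),("dial",(120,212),(276,205)),("frontTopR",(40,553),(671,345)),("botR",(36,568),(668,442)),
 ("gripTop",(353,369),(549,52))):
    P[k],g=tri(T(*a),S(*b)); print(k,P[k],round(g,4))
for a,b in(("frailL","frailR"),("brailL","brailR"),("barL","barR"),("frailR","brailR"),("frailL","brailL")):
    d=P[a]-P[b];print(a,b,np.linalg.norm(d),np.degrees(np.arctan2(d[1],d[0])))
# clamp yaw
I=cv2.imread("pics/top0.png")[:,:,::-1].copy()
for c in white("top",I,(140,150,330,400),160,100):
    e=np.array([plane("top",*p,0.03)[:2] for p in cv2.boxPoints(cv2.minAreaRect(c))]);
    print([(round(float(np.hypot(*(e[i+1]-e[i]))),4),round(float(np.degrees(np.arctan2(*(e[i+1]-e[i])[::-1]))),1)) for i in(0,1)],e.mean(0))
```

```text
so_a [0.6517 0.1247 0.0325] 0.0010568432800074946
so_b [0.5247 0.2193 0.0321] 0.0009422035274185447
cl_a [0.5082 0.352  0.0307] 0.0006010048332255474
cl_b [0.4233 0.2162 0.0313] 0.0010893372708209589
frailL [ 0.7795 -0.208   0.1163] 0.0015
frailR [ 0.4015 -0.1978  0.1169] 0.0012
brailL [ 0.7764 -0.3343  0.1148] 0.0025
brailR [ 0.3994 -0.3243  0.1163] 0.0019
barL [ 0.5559 -0.2287  0.1382] 0.0005
barR [ 0.4293 -0.2234  0.1383] 0.0027
dial [ 0.6521 -0.147   0.09  ] 0.0006
frontTopR [ 0.4088 -0.0842  0.0667] 0.0029
botR [ 0.4052 -0.0921 -0.0006] 0.0014
gripTop [ 0.5192 -0.2755  0.1504] 0.0033
frailL frailR 0.37808846554859654 -1.5456730327263104
brailL brailR 0.3771536032657455 -1.5180961958795183
barL barR 0.1267379786559708 -2.409424362585298
frailR brailR 0.12655088469454898 89.0323418767878
frailL brailL 0.12637087522984375 88.60816750777161
[(0.0431, -22.1), (0.0331, -113.3)] [0.423  0.2161]
[(0.0328, -43.4), (0.0422, -134.2)] [0.5087 0.3525]
[(0.036, -44.0), (0.0342, -135.2)] [0.5247 0.2201]
[(0.0335, -90.8), (0.0349, -180.0)] [0.6525 0.1248]
```

```bash
cat >> h.py <<'E'
from scipy.spatial.transform import Rotation as R
O=np.array([0.5904,-0.2211]);PSI=np.radians(-1.53)   # station origin, angle of station y
YS=np.array([np.cos(PSI),np.sin(PSI)]);XS=np.array([YS[1],-YS[0]])
def W(x,y,z): return np.r_[O+x*XS+y*YS,z]
def L(p): d=np.asarray(p)[:2]-O; return np.array([d@XS,d@YS])
def q(a):
    """tool down, fingers closing along world angle a; the half turn with the smaller last joint"""
    best=None
    for b in(a,a+np.pi):
        y=np.array([np.cos(b),np.sin(b),0]);z=np.array([0,0,-1.])
        w=R.from_matrix(np.c_[np.cross(y,z),y,z]).as_quat(); w=np.r_[w[3],w[:3]]
        j=inverse_kinematics(get_tcp_pos(),w)
        c=abs(j[5]) if j is not None else 9
        if best is None or c<best[0]: best=(c,w)
    return best[1]
def op(mm): command_gripper(mm/88.)
def width(): return get_grip_width()*88
E
python3 - <<'E'
from h import *
np.set_printoptions(precision=4,suppress=True)
T=lambda x,y:(x/2.7+394.8,y/2.7+89.8)
S=lambda x,y:(x/3.8+199.9,y/3.8+139.9)
for z in(.118,.128): print(z,"base front",L(plane("top",*T(314,388),z)),"base back",L(plane("top",*T(393,389),z)),"cover edge",L(plane("top",*T(330,516),z)))
for z in(.14,.15): print(z,"top far edge",L(plane("top",*T(325,367),z)),L(plane("top",*T(393,368),z)))
for a,b in(((314,388),(536,94)),((330,516),(676,132)),((222,256),(376,127))):
    p,g=tri(T(*a),S(*b));print(p,L(p),g)
for p in(W(.045,-.0975,.2),W(-.264,-.0975,.124),W(0.006,-.0975,.138)): print(proj("top",p))
a=np.arctan2(YS[1],YS[0])
for P in(W(.056,-.075,.125),W(.056,.1,.125),W(.006,-.0975,.12),W(-.264,-.0975,.1)):
    print([None if (j:=inverse_kinematics(P,w)) is None else np.round(j,2) for w in(q(a),q(a+np.pi/2))])
E
```

```text
0.118 base front [ 0.0434 -0.0738] base back [ 0.0955 -0.0735] cover edge [ 0.049  -0.1598]
0.128 base front [ 0.0394 -0.076 ] base back [ 0.0909 -0.0758] cover edge [ 0.045 -0.161]
0.14 top far edge [ 0.0426 -0.0645] [ 0.0864 -0.0644]
0.15 top far edge [ 0.0386 -0.067 ] [ 0.0818 -0.0669]
[ 0.5172 -0.2578  0.129 ] [ 0.0387 -0.0722] 0.00803284417315273
[ 0.433  -0.2692  0.1092] [ 0.0523 -0.1561] 0.005350458726472241
[ 0.6084 -0.2074  0.1191] [-0.0142  0.0176] 7.211054852981436e-05
[532.3763 236.9772]
[341.082  242.6735]
[494.7021 243.8739]
[array([-0.51,  0.46,  1.78, -0.  ,  0.9 , -0.49]), array([-0.51,  0.46,  1.78, -0.  ,  0.9 , -2.06])]
[array([-0.4 ,  0.67,  1.38, -0.  ,  1.08, -0.38]), array([-0.4 ,  0.67,  1.38, -0.  ,  1.08, -1.95])]
[array([-0.45,  0.41,  1.87, -0.  ,  0.86, -0.42]), array([-0.45,  0.41,  1.87, -0.  ,  0.86, -1.99])]
[array([ 0.07,  0.4 ,  1.97, -0.  ,  0.78,  0.09]), array([ 0.07,  0.4 ,  1.97, -0.  ,  0.78, -1.48])]
```

```bash
sed -i 's/^def q(a):/def q(a,pos):/; s/inverse_kinematics(get_tcp_pos(),w)/inverse_kinematics(pos,w)/' h.py
python3 - <<'E'
from h import *
op(50)
P=W(.0645,-.0712,.22); Q=q(PSI,P); move_pose(P,Q)
print(movel(W(.0645,-.0712,.122),v=.1,until_force=8),get_tcp_pos())
op(0); print(width(),get_finger_force())
print(movel(W(.0645,.0715,.122),v=.08,until_force=20),L(get_tcp_pos()),get_ft_force(),width())
op(50); movel(W(.0645,.0715,.25),v=.2)
P=W(.006,-.0975,.22); move_pose(P,q(PSI+np.pi/2,P)); print(get_time(),get_joint_pos())
cv2.imwrite("pics/side1.png",read_camera("side")[:,:,::-1])
E
```

```text
False [ 0.51798669 -0.28395456  0.12262766]
0.5679833952523418 0.0
False [0.06455905 0.07116123] [-0.55175243 -0.03140282 -0.07531493] 0.28686321960608707
11.1583 [-4.49412297e-01  2.78541376e-01  1.79719809e+00 -2.82974013e-06
  1.06626912e+00  1.14706875e+00]
```

View pics/side1.png

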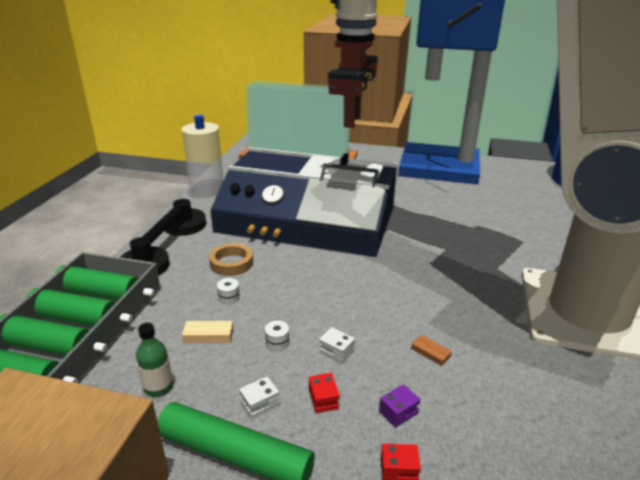

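Run:
```python
from h import *
print(get_tcp_pos(),get_grip_width(),get_ee_rot())
P=np.array([.35,.2,.35]); move_pose(P,q(PSI+np.pi/2,P))
a=read_camera("top");b=read_camera("side")
f=lambda I,x0,y0,w,h,k:cv2.resize(I[y0:y0+h,x0:x0+w],None,fx=k,fy=k,interpolation=cv2.INTER_CUBIC)
A=f(a,465,150,95,155,3.6);B=f(b,290,140,120,70,3.7)
c=np.zeros((560,790,3),np.uint8);c[:A.shape[0],:A.shape[1]]=A;c[:B.shape[0],344:344+B.shape[1]]=B[:,:446]
cv2.imwrite("pics/c2.png",c[:,:,::-1])
```

```text
[ 0.49311995 -0.22464654  0.21975573] 0.5683825140087556 [-3.32378434e-05  9.99916437e-01 -1.29272751e-02 -6.11075907e-05]
```

View pics/c2.png

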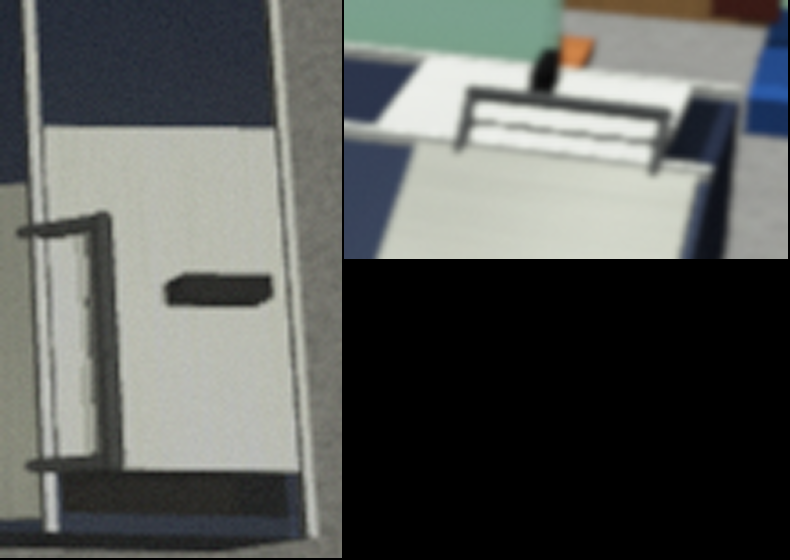

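Run:
```python
from h import *
np.set_printoptions(precision=4,suppress=True)
for z in(.118,.129,.14): print(z,proj("top",W(.0645,-.0712,z)),proj("side",W(.0645,-.0712,z)))
T=lambda x,y:(x/3.6+464.9,y/3.6+149.9)
S=lambda x,y:((x-344)/3.7+289.9,y/3.7+139.9)
for k,a,b in(("front-top-left(+y)",(186,273),(543,50)),("front-bottom",(168,304),(537,90)),("coverR",(125,469),(675,130)),("barL",(103,213),(467,92)),("barR",(113,466),(668,115)),("cov+y/back",(273,127),(453,56))):
    p,g=tri(T(*a),S(*b));print(k,p,L(p),g)
```

```text
0.118 [522.8715 232.328 ] [344.6548 165.1515]
0.129 [525.3992 230.993 ] [344.8079 160.8076]
0.14 [527.9943 229.6224] [344.9624 156.4231]
front-top-left(+y) [ 0.518  -0.257   0.1582] [ 0.0378 -0.0714] 0.004894688452820808
front-bottom [ 0.515  -0.2581  0.1302] [ 0.039  -0.0744] 0.007311520162698476
coverR [ 0.4288 -0.233   0.1248] [ 0.0162 -0.1612] 0.0023988050453000614
barL [ 0.5563 -0.2273  0.1377] [ 0.0071 -0.0339] 7.856427818568059e-05
barR [ 0.4306 -0.2222  0.1387] [ 0.0054 -0.1597] 0.001224658682409352
cov+y/back [ 0.5966 -0.3217  0.1228] [0.1004 0.0089] 0.015472676302516527
```

Run:
```python
from h import *
P=W(.0645,-.0712,.22); Q=q(PSI,P); move_pose(P,Q)
movel(W(.0645,-.0712,.122),v=.1,until_force=8);print(get_tcp_pos(),get_grip_width(),get_ee_rot())
a=read_camera("top");b=read_camera("side")
f=lambda I,x0,y0,w,h,k:cv2.resize(I[y0:y0+h,x0:x0+w],None,fx=k,fy=k,interpolation=cv2.INTER_CUBIC)
A=f(a,440,130,120,170,3.3);B=f(b,290,100,120,110,3.3)
op(0);print(get_grip_width(),get_finger_force(),get_ft_force());
b=read_camera("side");C=f(b,290,140,120,70,3.3)
c=np.zeros((600,792,3),np.uint8);c[:A.shape[0],:396]=A;c[:B.shape[0],396:]=B;c[365:365+C.shape[0],396:]=C
cv2.imwrite("pics/c3.png",c[:,:,::-1]);print(get_time())
```

```text
[ 0.5179785  -0.28394578  0.12264541] 0.5710846033917627 [5.91756170e-04 7.16470736e-01 6.97616879e-01 1.54566261e-04]
0.008328545138848781 0.0 [-0.4144164  -0.34986387  0.58379961]
17.2667
```

View pics/c3.png

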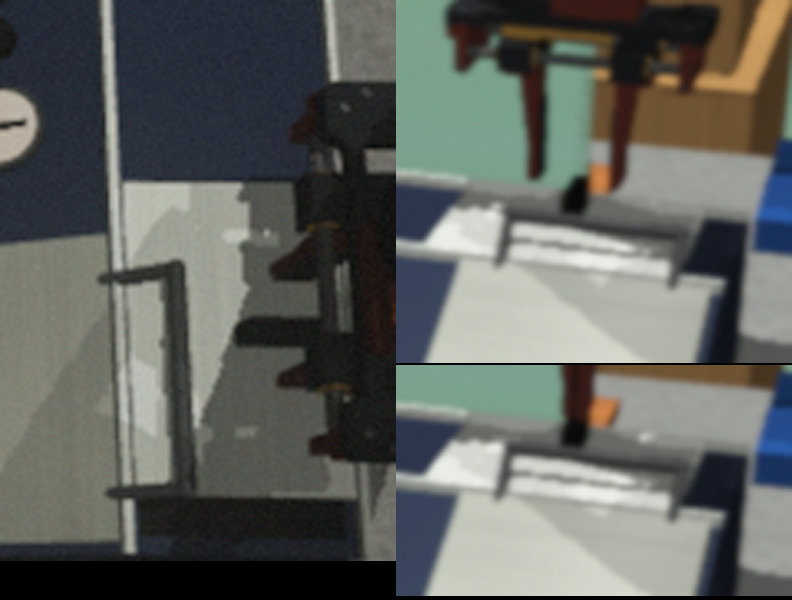

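Run:
```python
from h import *
print(movel(W(.0645,-.0712,.110),v=.02,until_force=4),get_tcp_pos(),get_ft_force())
movel(W(.0645,-.0712,.125),v=.05)
print(movel(W(.0345,-.0712,.125),v=.05,until_force=4),L(get_tcp_pos()))
movel(W(.0645,-.0712,.125),v=.05)
print(movel(W(.0645,-.0412,.125),v=.05,until_force=4),L(get_tcp_pos()))
print(movel(W(.0645,-.0412,.100),v=.02,until_force=4),get_tcp_pos(),get_ft_force())
movel(W(.0645,-.0412,.22),v=.2)
```

```text
True [ 0.51806777 -0.28383952  0.11829162] [0.20554233 0.89988872 4.13991311]
False [ 0.03443818 -0.07104939]
False [ 0.06435403 -0.04133686]
False [ 0.54759383 -0.28452826  0.10016478] [-0.80634861  0.24567535 -0.39073845]
```

Run:
```python
from h import *
movel(W(.0645,-.0412,.105),v=.2)
print(movel(W(.0645,-.0412,.085),v=.02,until_force=4),get_tcp_pos(),get_ft_force())
movel(W(.0645,-.0412,.22),v=.2)
op(50)
movel(W(.0645,-.0212,.105),v=.2)
print(movel(W(.0645,-.0212,.080),v=.02,until_force=4),get_tcp_pos(),get_ft_force())
movel(W(.0645,-.0212,.22),v=.2); print(get_time())
```

```text
True [ 0.54817777 -0.28460548  0.09625774] [0.38634413 0.99800767 5.23250895]
True [ 0.56796319 -0.28512312  0.09627821] [-0.24284612 -0.10649026  5.67422578]
27.4417
```

```bash
cat >> h.py <<'E'
ZO=0.0215   # real fingertip stands this much above the nominal TCP (touched cover 118 and ridge 140)
def D(p): p=np.array(p,float); p[2]-=ZO; return p
E
python3 - <<'E'
from h import *
movel(D(W(.0645,-.0712,.2)),v=.2)
print(movel(D(W(.0645,-.0712,.1205)),v=.1,until_force=6))
op(0); print(width(),get_finger_force())
print(movel(D(W(.0645,.0735,.1205)),v=.08,until_force=15),L(get_tcp_pos()),get_ft_force(),width())
op(50); movel(D(W(.0645,.0715,.25)),v=.2)
P=D(W(.006,-.0975,.25)); move_pose(P,q(PSI+np.pi/2,P)); op(26)
a=read_camera("top");b=read_camera("side")
f=lambda I,x0,y0,w,h,k:cv2.resize(I[y0:y0+h,x0:x0+w],None,fx=k,fy=k,interpolation=cv2.INTER_CUBIC)
A=f(a,430,90,130,220,2.7);B=f(b,260,60,150,150,2.9)
c=np.zeros((600,792,3),np.uint8);c[:A.shape[0],:A.shape[1]]=A;c[:B.shape[0],355:355+B.shape[1]]=B
cv2.imwrite("pics/c4.png",c[:,:,::-1]);print(get_time(),get_tcp_pos())
E
```

```text
False
11.766741338988002 30.000374615192413
True [0.06438392 0.07227748] [-1.21284759  0.57753864  4.17469059] 11.535476580784358
34.8833 [ 0.49278772 -0.22449089  0.22853278]
```

View pics/c4.png

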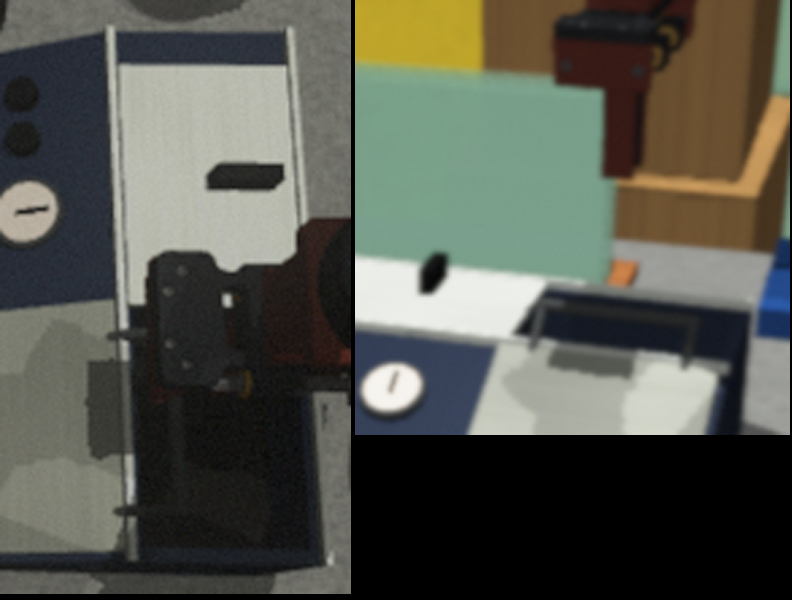

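Run:
```python
from h import *
for dy in(.013,.026): print(proj("side",[.4928,-.2245+dy,.25]))
print(movel(D(W(.0065,-.0975,.121)),v=.1,until_force=6),get_tcp_pos())
op(0); print(width(),get_finger_force(),L(get_tcp_pos()),get_ft_force(),get_time())
```

```text
[351.17871287 121.16072517]
[349.97263847 123.08773159]
False [ 0.49321502 -0.2252122   0.10009093]
9.969453713188857 2.9994553606957197 [ 0.00620082 -0.09732906] [1.86934715 4.37236062 2.49569298] 36.8833
```

```bash
cat >> h.py <<'E'
def bar(th,dz=-.017):
    f=.445+th; x=-.1254+.152*np.cos(f)-.014*np.sin(f); z=.060+.152*np.sin(f)+.014*np.cos(f)
    return D(W(x,-.0975,z+dz))
E
python3 - <<'E'
from h import *
for th in np.linspace(0,2.15,13)[1:]:
    r=movel(bar(th),v=.1,until_force=30)
    if r: print("force",th);break
print(width(),get_finger_force(),get_ft_force(),get_tcp_pos(),get_time())
E
```

```text
9.318799115961587 30.00120609998703 [ 6.93440803 -5.01853054 -3.00100883] [0.50015476 0.04460243 0.08695941] 41.9833
```

```bash
cat >> h.py <<'E'
def parts(img=None,thr=150):
    """white parts on the bench in the top view: (x,y,angle of long side,long,short,bench area)"""
    img=read_camera("top") if img is None else img; out=[]
    for c in white("top",img,(120,140,335,470),thr,120):
        e=np.array([plane("top",*p,0.031)[:2] for p in cv2.boxPoints(cv2.minAreaRect(c))])
        a,b=e[1]-e[0],e[2]-e[1]
        if np.hypot(*a)<np.hypot(*b): a,b=b,a
        out.append(np.r_[e.mean(0),np.arctan2(a[1],a[0]),np.hypot(*a),np.hypot(*b)])
    return out
E
python3 - <<'E'
from h import *
np.set_printoptions(precision=4,suppress=True)
op(30); p=get_tcp_pos(); p[2]+=.15; movel(p,v=.25)
P=D(W(.045,-.0975,.30)); move_pose(P,q(PSI,P)); op(75)
a=read_camera("top"); cv2.imwrite("pics/top5.png",a[:,:,::-1])
for o in parts(a):print(o)
print(get_time())
E
```

```text
[ 0.4276  0.1854 -0.3048  0.0464  0.0352]
[ 0.508   0.3516 -2.3419  0.0437  0.0356]
[ 0.5255  0.22   -3.1218  0.0374  0.037 ]
[ 0.6532  0.1247 -1.5848  0.0377  0.037 ]
46.025
```

View pics/top5.png

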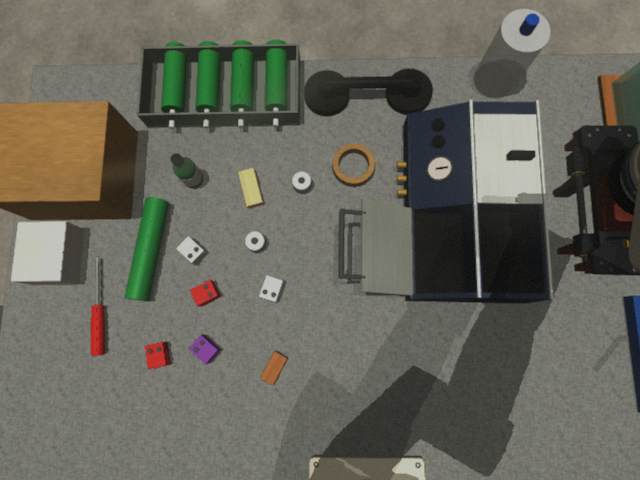

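```bash
cat >> h.py <<'E'
def pick(x,y,ang,wexp,opening=75):
    op(opening); P=D([x,y,.16]); move_pose(P,q(ang,P))
    hit=movel(D([x,y,.005]),v=.15,until_force=8)
    op(0); w0=width(); movel(D([x,y,.22]),v=.25); w=width()
    print("pick hit",hit,"width",w0,w,"force",get_finger_force(),get_time()); return abs(w-wexp)<4
def place(x,y,floor,opening,grip):
    P=D(W(x,y,.24)); Q=q(PSI,P); move_pose(P,Q)
    print("above, width",width())
    if abs(width()-grip)>4: return False
    hit=movel(D(W(x,y,floor+.009)),v=.15,until_force=8)
    op(opening); movel(D(W(x,y,.24)),v=.25); print("placed hit",hit,get_time()); return True
E
python3 - <<'E'
from h import *
x,y,a,_,_=[o for o in parts() if np.hypot(o[0]-.508,o[1]-.352)<.06][0]
if pick(x,y,a+np.pi/2,36): print(place(.045,-.0575,.055,60,36))
for o in parts(): print(np.round(o,4))
E
```

```text
pick hit False width 35.986295906302985 36.18568331006221 force 29.713023975491524 51.4167
above, width 35.70179746695113
placed hit False 56.375
True
[ 0.4276  0.1854 -0.3048  0.0464  0.0352]
[ 0.5255  0.22   -3.1218  0.0374  0.037 ]
[ 0.6532  0.1247 -1.5848  0.0377  0.037 ]
```

Run:
```python
from h import *
def near(x,y):
    l=[o for o in parts() if np.hypot(o[0]-x,o[1]-y)<.06]; return l[0]
o=near(.4276,.1854)
ok=pick(o[0],o[1],o[2]+np.pi/2,36) and place(.045,-.1375,.055,55,36)
if ok:
  for (x,y),py in (((.5255,.22),-.1335),((.6532,.1247),-.0615)):
    o=near(x,y); ok=pick(o[0],o[1],PSI,40) and place(-.070,py,.035,56,40); print(ok)
    if not ok: break
P=D(W(.045,.05,.32)); move_pose(P,q(PSI,P)); P=np.array([.35,.25,.35]); move_pose(P,q(PSI,P))
a=read_camera("top");b=read_camera("side")
f=lambda I,x0,y0,w,h,k:cv2.resize(I[y0:y0+h,x0:x0+w],None,fx=k,fy=k,interpolation=cv2.INTER_CUBIC)
A=f(a,330,90,230,220,2);B=f(b,200,130,220,160,1.5)
c=np.zeros((440,790,3),np.uint8);c[:440,:460]=A;c[:240,460:790]=B
cv2.imwrite("pics/c6.png",c[:,:,::-1])
for o in parts(a): print(np.round(o,4))
```

```text
pick hit False width 35.6260293754085 35.85299201939943 force 29.999135993421078 61.525
above, width 35.85712264394535
placed hit False 65.8667
pick hit False width 39.70801583744064 39.23338386157637 force 29.999586939811707 71.075
above, width 39.70403003430648
placed hit False 75.35
True
pick hit False width 39.321488854629756 39.45704742961547 force 29.9993696808815 80.05
above, width 39.16030787246956
placed hit False 84.075
True
[ 0.1022  0.0845 -1.5643  0.0464  0.019 ]
[ 0.1472  0.4523 -2.6751  0.1382  0.0361]
```

View pics/c6.png

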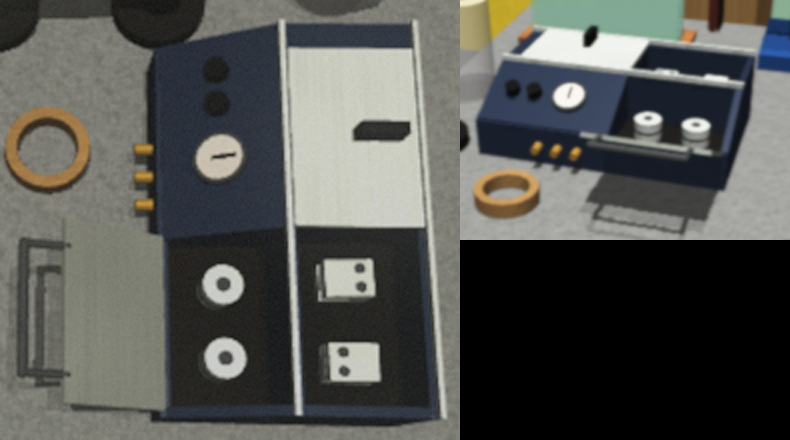

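Run:
```python
from h import *
op(30); P=bar(2.165); P[2]+=.12; move_pose(P,q(PSI+np.pi/2,P))
print(movel(bar(2.165),v=.12,until_force=8)); op(0); print(width(),get_finger_force())
for th in np.linspace(2.165,0,13)[1:]:
    if movel(bar(th),v=.1,until_force=30): print("force",th);break
r=movel(bar(-.03),v=.05,until_force=10)
print(r,width(),get_finger_force(),get_ft_force(),L(get_tcp_pos()),get_tcp_pos()[2]+ZO,get_time())
```

```text
False
8.866082725580279 30.000879764556885
False 9.208080223173871 30.000672340393066 [-1.42595088 14.8753415  18.34330185] [ 0.0062397  -0.09724531] 0.11814387656415726 96.4417
```

Run:
```python
from h import *
op(30); p=get_tcp_pos(); p[2]+=.13; movel(p,v=.2)
P=D(W(.0645,.0722,.25)); move_pose(P,q(PSI,P))
a=read_camera("top");b=read_camera("side")
f=lambda I,x0,y0,w,h,k:cv2.resize(I[y0:y0+h,x0:x0+w],None,fx=k,fy=k,interpolation=cv2.INTER_CUBIC)
A=f(a,390,90,175,220,2.2);B=f(b,210,130,190,120,2.1)
c=np.zeros((500,790,3),np.uint8);c[:484,:385]=A;c[:252,388:787]=B
cv2.imwrite("pics/c7.png",c[:,:,::-1]);print(get_time())
```

```text
99.3083
```

View pics/c7.png

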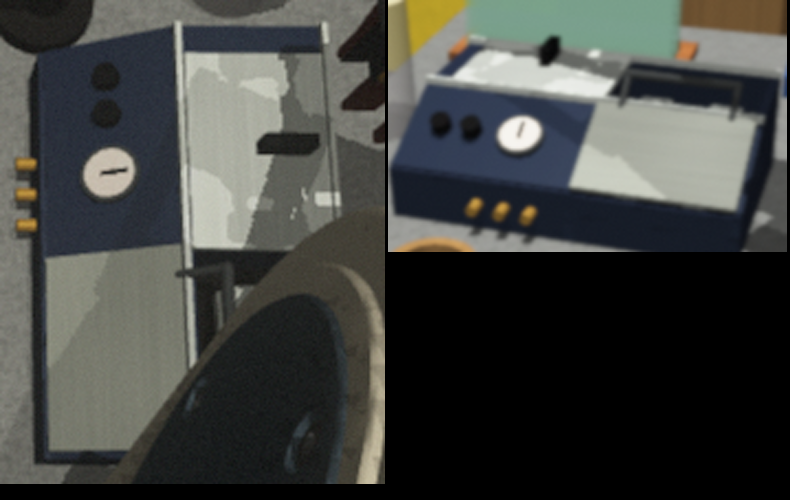

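Flap is shut flush (bar over the well front), cover still open with its ridge at about (521,155). Slide the cover home.

Run:
```python
from h import *
op(50); print(movel(D(W(.0645,.0722,.1205)),v=.12,until_force=6)); op(0); print(width(),get_finger_force())
print(movel(D(W(.0645,-.085,.1205)),v=.08,until_force=25),L(get_tcp_pos()))
print(movel(D(W(.0645,-.103,.1205)),v=.03,until_force=15),L(get_tcp_pos()),width(),get_ft_force())
op(50); movel(D(W(.0645,-.0975,.25)),v=.2)
P=np.array([.35,.25,.35]); move_pose(P,q(PSI,P))
a=read_camera("top");b=read_camera("side")
f=lambda I,x0,y0,w,h,k:cv2.resize(I[y0:y0+h,x0:x0+w],None,fx=k,fy=k,interpolation=cv2.INTER_CUBIC)
A=f(a,390,90,175,220,2.2);B=f(b,210,130,190,120,2.1)
c=np.zeros((500,790,3),np.uint8);c[:484,:385]=A;c[:252,388:787]=B
cv2.imwrite("pics/c8.png",c[:,:,::-1]);print(get_time())
```

```text
False
11.619408365577431 30.000130534172058
False [ 0.06462042 -0.0849807 ]
True [ 0.06473271 -0.09750404] 11.742940418937904 [1.33146214 0.56460287 1.65422407]
108.0333
```

View pics/c8.png

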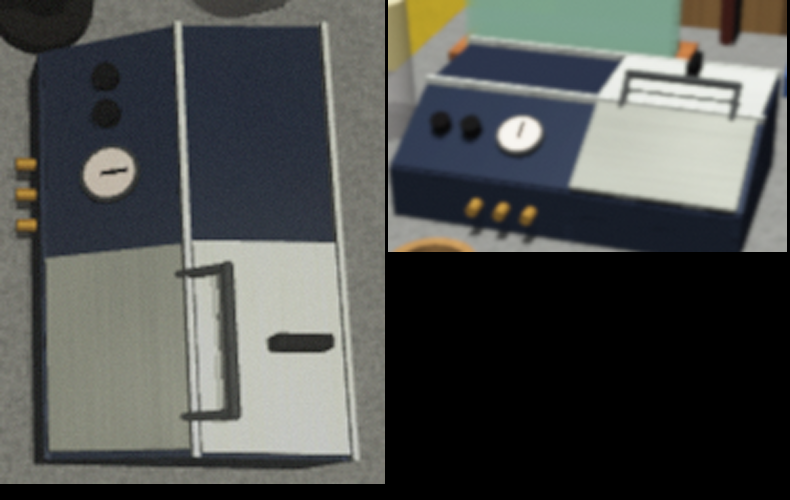

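Cover is home against its stop (well slit gone, ridge at about (527,245)), flap shut.

```bash
python3 -c "
from station import *
print(job_done())"
```

```text
the job is handed in; nothing more can be done
None
```

I handed the job in at about 108 s: both clamps are in the well and both standoffs in the chamber, the flap is shut and the cover fully home; the script returned no verdict.

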